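# Nest the steel pots on the wrapper and hold its hold-to-run lever at half travel

## Task

Get the steel pot set wrapped: the widest pot already stands on the round table of the wrapping machine; stand the medium cup in it, then the tall narrow beaker in the cup, each upright on the floor of the vessel around it and let go, leaving the widest pot in its ring. Then, with the fingers, press the black spring lever of the hold-to-run box down to the middle of its travel, where it lies level with the tops of the metal cheeks beside it, never pressing it to the bottom stop, and keep it there: you finish while still holding it. Leave the bottle, the jar and the carton where they are.

Things in the scene. Friction and masses are not known exactly. Their poses are not given: they have to be found in the camera images.
- seat (a point): Centre of the steel round table of the fixed wrapping machine, on its upper face, 54 mm above the counter; z up. The table is 148 mm across; a rubber ring (94 mm inside, 6 mm high) lies round this point. Housing 170 x 170 mm. On this frame's +y side, 118 mm out, stands a mast with a white film roll (44 mm across, top 205 mm above the counter).
- pot_center (a point): Centre (on the axis, half-way up) of the widest steel pot: round, 86 mm outside diameter, 42 mm high, wall 3 mm (80 mm inside), floor 4 mm thick, z up along its axis. It starts standing in the ring on the round table and stays there. About 0.16 kg.
- cup_center (a point): Centre (on the axis, half-way up) of the medium steel cup: round, 68 mm outside diameter, 72 mm high, wall 3 mm (62 mm inside), floor 4 mm, lowest 8 mm narrowed to 58 mm, z up along its axis. About 0.11 kg. Starts upright on the counter. Stood in the pot, its rim is 34 mm above the pot's rim: grip it across the outside near the rim.
- beaker_center (a point): Centre (on the axis, half-way up) of the tall narrow steel beaker: round, 50 mm outside diameter, 102 mm high, wall 3 mm, floor 4 mm, lowest 8 mm narrowed to 40 mm, z up along its axis. About 0.09 kg. Starts upright on the counter; cup and beaker may have changed places. Stood in the cup, its rim is 34 mm above the cup's rim.
- lever_pad (a point): Point on the upper face of the black spring lever where it is pressed, 95 mm from the hinge, 30 mm from the free end; moves with the lever. z normal to the face, -x towards the free end. Height above the counter: about 94 mm at rest (sloping up 0.2 rad), 75 mm level in mid-travel, 56 mm at the bottom stop. The lever is a flat bar 125 mm long, 50 mm wide, 10 mm thick.
- lever_box: Fixed grey hold-to-run box carrying the lever; origin under the middle of its base plate (200 mm along x, 100 mm along y). The hinge is at x +40 mm, 70 mm up; behind it a block 90 mm high. Two metal cheeks, inside faces 64 mm apart, tops 75 mm up, stand either side of the lever from x -70 to +30 mm.
- lever (a joint): Angle of the spring lever in rad: 0 at rest (up), grows as it is pressed; 0.2 is the middle of its travel (level), 0.4 the bottom stop. A spring always drives it back up: at the pressing point it takes about 5 N to start, about 9 N at 0.2 and about 14 N at 0.4.
- bottle: Bystander: small glass bottle with white cap and paper label, 42 mm across, 95 mm high; origin at the centre of its underside. Not to be moved.
- jar: Bystander: amber glass jar with white cap, 54 mm across, 55 mm high; origin at the centre of its underside. Not to be moved.
- carton: Bystander: plain white carton 60 x 110 x 40 mm; origin at the centre of its underside. Not to be moved.
There are look-alikes about, which are no part of the job. Leave any orange look-alike of the lever_box alone.

How it is judged (in metres and radians):
On the way, in this order (a step that is already met when the one before it is completed fails the run):
1. the medium cup stands in the widest pot and is let go (horizontal distance between cup_center and pot_center below 0.013 m and z of cup_center in the frame of pot_center between 0.014 and 0.024 m and angle between each of cup_center, pot_center's own z axis and vertical below 0.08 rad and horizontal distance between pot_center and seat below 0.02 m and z of pot_center in the frame of seat between 0.015 and 0.027 m and contact force between the fingers and pot below 0.1 N and contact force between the fingers and cup below 0.1 N and contact force between the fingers and beaker below 0.1 N), for 0.2 s.
2. the beaker stands in the cup and is let go (all of step 1 and horizontal distance between beaker_center and cup_center below 0.013 m and z of beaker_center in the frame of cup_center between 0.014 and 0.024 m and angle between beaker_center's own z axis and vertical below 0.08 rad), for 0.2 s.
3. the lever is held about the middle of its travel by the fingers (value of joint lever between 0.12 and 0.28 rad and contact force between the fingers and lever above 3 N), for 0.5 s.
At the end, for the whole second after the job is handed in: Pot upright within 20 mm of the table's centre; cup on the pot's floor and beaker on the cup's floor (axes within 13 mm, height within 5 mm, tilt under 0.08 rad), none touched by the fingers; lever still, held by the fingers with over 3 N between 0.12 and 0.28 rad (all of step 2 and all of step 3 and velocity of joint lever between -0.1 and 0.1 rad/s); the arm keeps its last pose, push and grip.
It fails at once if the lever is pressed to its bottom stop (beyond 0.37 rad of 0.4) (value of joint lever above 0.37 rad).
It fails at once if the bottle, jar or carton is moved by more than 20 mm or tipped (distance of any of bottle, jar, carton from where it was at the start of the episode above 0.02 m or angle between any of bottle, jar, carton's own z axis and vertical above 0.3 rad).
It also fails if it takes over 64 s, if anything falls off the work surface, if the arm or the gripper's body presses on something with over 40 N, if the wrist force passes 120 N, or if a joint passes its speed limit or range.

## Robot

A 6-joint arm with a two-finger parallel gripper is mounted at the origin on the work surface. World frame = base frame: x ahead of the robot, y to its left, z up, the work surface at z = 0. Lengths are in m, angles in degrees, forces in N, time in s.
With the tool pointing down it reaches from about 0.4 to 0.825 m from the base axis. Payload 7 kg.
Tool frame: the origin (TCP) lies midway between the tips of the shut fingers; the grasp point (between the pads) lies 19 mm behind it (ctrl.hold_point_z is the distance from the TCP to the grasp point, in m); z points along the fingers, x is the direction in which the jaws open and shut, and the axes are right-handed (so a half turn about z gives the same grasp; the last joint's range is limited). The gripper opens to 88 mm and grips with 3 to 60 N. Pads are 19 mm wide; open, the fingers measure 130 mm over their backs; the gripper's body (78 mm by 193 mm) begins 47 mm behind the grasp point.
Start: joints at [83.829, 20.546, 0.682, 0, -70.136, -16.507], TCP at [0.26, 0.623, 0.227] pointing down, gripper open.
Joint ranges: [-176.03, 176.03], [-82.01, 121.73], [-58.28, 71.71], [-173.87, 95.51], [-174.79, -0.11], [-173.66, 173.66]. Speed limits (degrees/s): [136.94, 136.94, 172.46, 180, 180, 180].

## Interface

Orientations are given as [roll, pitch, yaw] about the fixed x, y, z axes, in that order (R = Rz(yaw) Ry(pitch) Rx(roll)).
In Python, from plant import ctrl gives the robot as it stands.
- The arm moves only by the tool apply_moves, never from a script. Its argument "motion" is a list of rows, each a list of 2 entries, a list of its own where there are three numbers: the shift along the world's x, y, z in cm, then the turn about the world's z in degrees. In form: [[[tx, ty, tz], roll], ...]. A call has 1 to 10 rows; each row is the pose to reach, as a shift and turn from the pose commanded when the call began; what a row does not reach only later rows make up. A row lasts 1/10 s, in which the tool goes at most 50 mm and 8.59 degrees, less where a joint would pass 70% of its speed; a pose out of reach is approached as far as the arm can. A call with a gripper value outside its range is refused whole. "hand" is the finger opening in cm, from 0 to 8.76, set as the call begins (left out, the last holds). The fingers move at their own pace and stop on an object; the grip force is fixed at half the most. Time passes only in rows, so rows that repeat a pose let the fingers close. It gives the time, the measured TCP pose, the force and the opening at its end, in the units of the state.
- ctrl.get_obs(): the state, without advancing time (a new reading comes with each control period).
- ctrl.snapshot(name): name is "scene" or "top" or "wrist"; returns (picture, depth): 480x640x3 uint8, blue, green, red; 480x640 float32, m along the optical axis (not along the pixel's ray), 0 where there is no reading.
- ctrl.camera_model(name): a dict with "fx", "fy", "cx", "cy" (pixels), "k1" (the pictures are not rectified: a ray, as slopes to the right and down, at radius r is drawn at 1 + k1 r^2 times it, then the intrinsics apply), "cam_to_world" (4x4, takes a point from camera to world coordinates); the wrist camera has in their place "tool_from_camera" (4x4, takes a point from camera to tool coordinates, whose origin is the TCP and whose axes are the tool frame's). Camera axes: x right, y down, z forward; pixel columns grow to the right and rows downward; lengths in m; the calibration is good to about 2 mm. A picture is of the moment at which its call begins: read the wrist's pose just before it. camera_model takes no time and is no camera call.
- ctrl.close_job(): hands the job in, once; it reports no verdict.
The state is a dict: "clock": time; "joint_pos": joint angles; "qvel": joint speeds; "tau": joint torques, N m; "tool_pos": TCP position; "orientation": TCP orientation; "force": force on the tool from outside, world axes, zero at the start; "moment": the same for the moment, N m; "opening": finger opening in m.
Only numpy, scipy, OpenCV 4.12 (cv2) and the standard library are available. Lean on these libraries where they do the work, as an engineer would, in place of code of your own. Each camera call takes 0.05 s, during which the arm holds its last target.

## Working session

There is one attempt and no reset: what is moved stays moved. The work goes in short steps, Python scripts to look and compute and a tool call to move; the robot and the scene stay as the last step left them, time stands still between calls to the robot, and variables do not carry over. Pictures are saved under pics/ and viewed, and the job is handed in when it is done.

Besides the shell and the picture viewer there is one more tool, called after ">>>" as name([rows], argument=value, ...), one row to a line, values as JSON. apply_moves: Moves the arm, as the interface text tells. Its arguments: {"type":"object","properties":{"motion":{"type":"array"},"hand":{"type":"number"}},"required":["motion"]}

```bash
mkdir -p pics; ls
python3 - <<'E'
from plant import ctrl
import cv2,numpy as np
o=ctrl.get_obs(); print(o)
for n in ("scene","top"):
    p,d=ctrl.snapshot(n); cv2.imwrite(f"pics/{n}0.png",p); np.save(f"pics/{n}0.npy",d); print(n,ctrl.camera_model(n))
print(ctrl.camera_model("wrist"), ctrl.hold_point_z)
E
```

```text
pics
{'clock': 0.0, 'joint_pos': array([ 8.38265885e+01,  2.05914392e+01,  6.34809723e-01, -2.15066651e-02,
       -7.01361425e+01, -1.65071958e+01]), 'qvel': array([ 0.04853502, -0.06693062, -0.04883745,  0.07059842, -0.10368817,
        0.06648073]), 'tau': array([-7.50570180e-04, -5.82735193e+01,  2.93040454e+01,  6.99710503e+00,
        6.87916239e-03, -1.84010605e-04]), 'tool_pos': array([0.26010079, 0.6223468 , 0.22562615]), 'orientation': array([-1.79993022e+02, -9.46933785e-02, -1.12687937e+02]), 'force': array([-0.77612074,  0.1614112 , -0.14558803]), 'moment': array([-0.05644374,  0.0764008 , -0.0025618 ]), 'opening': 0.08768683062364839}
scene {'fx': 601.3065350311462, 'fy': 601.3065350311462, 'cx': 323.4831170907213, 'cy': 240.63475454523845, 'k1': -0.0940112011856646, 'cam_to_world': array([[ 0.86014605,  0.42841705, -0.27678079,  0.83282639],
       [ 0.51001993, -0.72811851,  0.45795535, -0.49216447],
       [-0.00533333, -0.53507221, -0.84478949,  0.95343429],
       [ 0.        ,  0.        ,  0.        ,  1.        ]])}
top {'fx': 600.9051022469441, 'fy': 600.905102
[... 151 characters left out ...]
  0.40704312],
       [-0.99964614, -0.02650605, -0.00223989, -0.01611964],
       [ 0.00584084, -0.13656928, -0.9906133 ,  1.33145207],
       [ 0.        ,  0.        ,  0.        ,  1.        ]])}
{'fx': 355.3369803149449, 'fy': 355.3369803149449, 'cx': 325.19354153469794, 'cy': 240.19995795521712, 'k1': -0.053450490840764135, 'tool_from_camera': array([[ 9.99998467e-01,  5.78558326e-04,  1.65281765e-03,
         4.66736789e-05],
       [-9.65561146e-04,  9.69573903e-01,  2.44796885e-01,
        -6.59021800e-02],
       [-1.46089958e-03, -2.44798105e-01,  9.69572975e-01,
        -1.58583234e-01],
       [ 0.00000000e+00,  0.00000000e+00,  0.00000000e+00,
         1.00000000e+00]])} 0.0188
```

View pics/scene0.png

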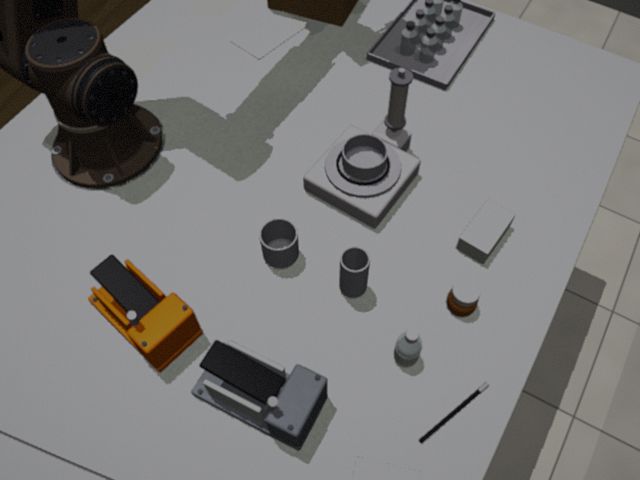

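View pics/top0.png

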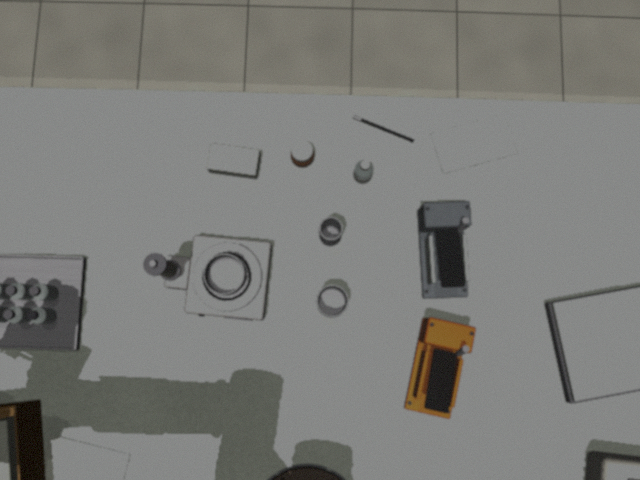

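In the scene view, the cup is at (280,243), the beaker at (354,272), the pot in its ring at (364,158), the grey lever box at (262,390) and the orange look-alike at (145,310). In the top view, the cup is at (333,296), the beaker at (331,229), the pot at (227,276), the grey box at (445,248), the bottle at (363,170), the jar at (303,153) and the carton at (234,160). Next I measure them.

```bash
cat > h.py <<'E'
import numpy as np,cv2
from plant import ctrl
from scipy.spatial.transform import Rotation as R
def T(name,obs=None):
    m=ctrl.camera_model(name)
    if name!="wrist": return m,m["cam_to_world"]
    W=np.eye(4); W[:3,:3]=R.from_euler('xyz',obs["orientation"],degrees=True).as_matrix(); W[:3,3]=obs["tool_pos"]
    return m,W@m["tool_from_camera"]
def slopes(m,uv):
    K=np.array([[m["fx"],0,m["cx"]],[0,m["fy"],m["cy"]],[0,0,1]])
    return cv2.undistortPoints(np.asarray(uv,float).reshape(-1,1,2),K,np.array([m["k1"],0,0,0,0])).reshape(-1,2)
def onplane(m,M,uv,z):
    s=slopes(m,uv); d=np.c_[s,np.ones(len(s))]@M[:3,:3].T
    t=(z-M[2,3])/d[:,2]; return M[:3,3]+d*t[:,None]
def cloud(m,M,dep):
    v,u=np.mgrid[0:480,0:640]; s=slopes(m,np.c_[u.ravel(),v.ravel()])
    d=dep.ravel()[:,None]; P=np.c_[s*d,d]@M[:3,:3].T+M[:3,3]; P[d[:,0]==0]=np.nan
    return P.reshape(480,640,3)
def circ(xy,r=None):
    from scipy.optimize import least_squares
    c=xy.mean(0)
    if r is None:
        f=lambda p:np.hypot(*(xy-p[:2]).T)-p[2]; s=least_squares(f,[*c,.03],loss='soft_l1',f_scale=.002)
    else:
        f=lambda p:np.hypot(*(xy-p[:2]).T)-r; s=least_squares(f,c,loss='soft_l1',f_scale=.002)
    return s.x,len(xy)
E
python3 - <<'E'
from h import *
for n in("top","scene"):
    m,M=T(n); P=cloud(m,M,np.load(f"pics/{n}0.npy")); np.save(f"pics/{n}P.npy",P)
    rois={"top":dict(cup=(310,275,360,320),beaker=(312,208,355,250),pot=(195,240,260,310),box=(410,195,480,305)),
     "scene":dict(cup=(252,212,306,270),beaker=(333,243,376,302),pot=(335,130,395,185),box=(188,335,335,450))}[n]
    for k,(a,b,c,d) in rois.items():
        Q=P[b:d,a:c].reshape(-1,3); z=Q[:,2]
        print(n,k,"zmax pct",np.nanpercentile(z,[2,50,90,95,98,99.5]).round(4))
        h=dict(cup=.072,beaker=.102,pot=.096).get(k)
        if h:
            q=Q[abs(z-h)<.005]; 
            if len(q)>8: print("  fit",circ(q[:,:2]),q[:,2].mean())
    t=P[420 if n=="scene" else 200, 600 if n=="scene" else 300]; print("table",t)
E
```

```text
top cup zmax pct [-0.0051  0.0018  0.0129  0.0696  0.0726  0.075 ]
  fit (array([ 0.46682177, -0.0415226 ,  0.03224928]), 130) 0.07170914343816338
top beaker zmax pct [-0.0053  0.0015  0.0763  0.0992  0.103   0.1053]
  fit (array([ 0.61449669, -0.0343648 ,  0.02320675]), 108) 0.10164746913489112
top pot zmax pct [0.0416 0.055  0.0633 0.0883 0.0955 0.0988]
  fit (array([0.51454625, 0.18437736, 0.04127564]), 206) 0.09534038881943639
top box zmax pct [-0.0042  0.0172  0.092   0.0951  0.0987  0.1215]
table [0.69334062 0.03547994 0.00667896]
scene cup zmax pct [-0.0037  0.0043  0.0646  0.0702  0.0722  0.074 ]
  fit (array([ 0.46816683, -0.04199081,  0.03224616]), 258) 0.07082902612537355
scene beaker zmax pct [-0.0034  0.0208  0.0941  0.1006  0.1022  0.1043]
  fit (array([ 0.61582329, -0.03500841,  0.02331609]), 214) 0.10087488758551089
scene pot zmax pct [0.0005 0.0581 0.0889 0.0943 0.096  0.0976]
  fit (array([0.51591881, 0.18403878, 0.04123796]), 277) 0.09465887573957156
scene box zmax pct [-0.0033  0.0129  0.0907  0.0932  0.0973  0.1193]
table [ 1.27388644  0.3065692  -0.74506791]
```

Run:
```python
import cv2,numpy as np
a=cv2.imread("pics/top0.png"); s=cv2.imread("pics/scene0.png")
A=cv2.resize(a[190:320,180:480],None,fx=2.6,fy=2.6,interpolation=cv2.INTER_CUBIC)
A=cv2.convertScaleAbs(A,alpha=1.5,beta=10)
cv2.imwrite("pics/crop_top.png",A)
B=cv2.resize(s[330:450,180:340],None,fx=4.5,fy=4.5,interpolation=cv2.INTER_CUBIC); cv2.imwrite("pics/crop_box.png",cv2.convertScaleAbs(B,alpha=1.5,beta=10))
```

```text
(no output)
```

View pics/crop_top.png

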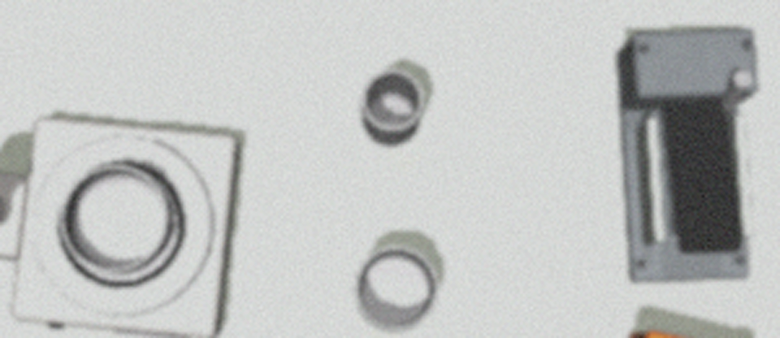

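View pics/crop_box.png

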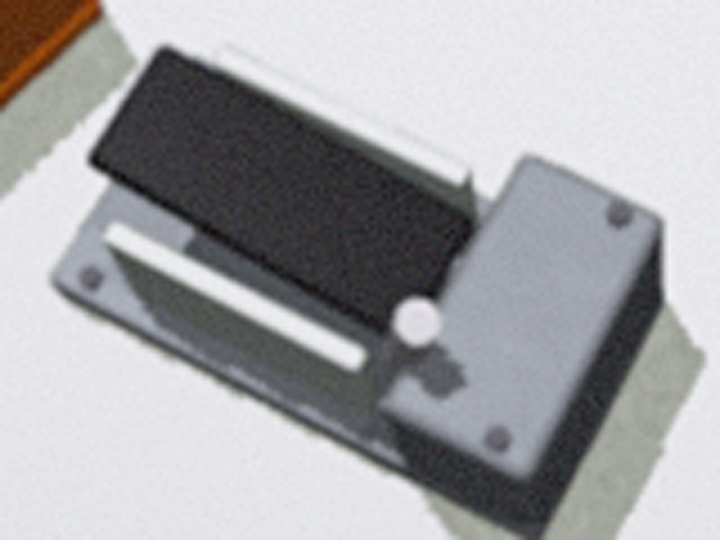

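The enlarged crops confirm the choice. The grey box (black lever, white cheeks, white knob near the hinge) fits the description, and the orange one is the look-alike to leave alone. The lever points towards the robot. Next I locate the lever, mast and bystanders.

Run:
```python
from h import *
for n,(a,b,c,d) in dict(top=(410,195,480,305),scene=(188,335,335,450)).items():
    P=np.load(f"pics/{n}P.npy"); I=cv2.imread(f"pics/{n}0.png")
    Q=P[b:d,a:c].reshape(-1,3); g=I[b:d,a:c].max(2).ravel()
    k=(g<60)&(Q[:,2]>.066)&(Q[:,2]<.125)
    q=Q[k]; r=cv2.minAreaRect((q[:,:2]*1000).astype(np.float32)); print(n,"lever rect mm",r,len(q)); 
    print(cv2.boxPoints(r).round(1).tolist())
    A=np.c_[q[:,:2],np.ones(len(q))]; print("plane z",np.linalg.lstsq(A,q[:,2],rcond=None)[0].round(3))
    k=(abs(Q[:,2]-.0905)<.004)&(g>70); q=Q[k]; r=cv2.minAreaRect((q[:,:2]*1000).astype(np.float32)); print(" block",r,len(q))
P=np.load("pics/topP.npy")
def at(u,v): 
    q=P[v-3:v+4,u-3:u+4].reshape(-1,3); return q[np.nanargmax(q[:,2])].round(3)
for k,uv in dict(roll=(155,264),bottle=(363,165),jar=(302,148),carton=(234,158)).items(): print(k,at(*uv))
Q=P[225:325,175:280].reshape(-1,3); q=Q[abs(Q[:,2]-.05)<.012]; print("housing",cv2.minAreaRect((q[:,:2]*1000).astype(np.float32)))
```

```text
top lever rect mm ((587.6748046875, -276.3985290527344), (174.62265014648438, 89.95298767089844), 3.6020026206970215) 1504
[[497.70001220703125, -237.0], [503.3999938964844, -326.79998779296875], [677.5999755859375, -315.79998779296875], [672.0, -226.0]]
plane z [-0.158 -0.009  0.174]
 block ((651.1677856445312, -278.7093200683594), (61.454681396484375, 96.28775787353516), 2.8823063373565674) 914
scene lever rect mm ((593.2007446289062, -288.0944519042969), (180.86288452148438, 94.0463638305664), 4.095590591430664) 3015
[[499.6000061035156, -247.6999969482422], [506.3999938964844, -341.5], [686.7999877929688, -328.5], [680.0, -234.6999969482422]]
plane z [-0.121 -0.082  0.132]
 block ((590.6428833007812, -284.1058349609375), (181.8405303955078, 98.5318603515625), 3.946159601211548) 2103
roll [0.52  0.302 0.208]
bottle [ 0.748 -0.101  0.099]
jar [0.8   0.039 0.06 ]
carton [0.78  0.185 0.046]
housing ((513.8711547851562, 200.59808349609375), (203.6328125, 171.0545654296875), 85.97655487060547)
```

>>> apply_moves([
  [[3, -6, 4], -8],
  [[6, -11, 4], -16],
  [[8, -16, 4], -24],
  [[10, -21, 4], -32],
  [[12, -27, 4], -40],
  [[14, -33, 4], -48],
  [[16, -39, 4], -56],
  [[18, -45, 4], -62],
  [[19, -51, 4], -67.3],
  [[20, -56, 4], -67.3],
], hand=8.76)

```text
clock: 1.1
tool_pos: [0.4351, 0.1626, 0.2665]
orientation: [180.0, 0.0, 179.9]
force: [1.6, 0.1, -0.1]
opening: 0.0874
```

>>> apply_moves([
  [[0, 0, 0], 0],
  [[0, 0, 0], 0],
])

```text
clock: 1.3
tool_pos: [0.4353, 0.1635, 0.2665]
orientation: [180.0, 0.0, 179.9]
force: [0.2, 0.3, 0.1]
opening: 0.0876
```

>>> apply_moves([
  [[0.6, -4, 0], 0],
  [[1.2, -8, 0], 0],
  [[1.8, -12, 0], 0],
  [[2.5, -16, -1], 0],
  [[3, -19, -3], 0],
  [[3.2, -20.5, -6], 0],
  [[3.2, -20.5, -7], 0],
  [[3.2, -20.5, -7], 0],
  [[3.2, -20.5, -7], 0],
])

```text
clock: 2.2
tool_pos: [0.4679, -0.0392, 0.1973]
orientation: [-180.0, 0.0, -179.9]
force: [0.2, 0.2, -0.4]
opening: 0.0876
```

Run:
```python
from h import *
o=ctrl.get_obs(); p,d=ctrl.snapshot("wrist"); print(o["tool_pos"],o["orientation"])
cv2.imwrite("pics/w1.png",p); m,M=T("wrist",o); P=cloud(m,M,d); np.save("pics/w1P.npy",P)
Q=P.reshape(-1,3)
for n,h,c in(("cup",.072,(.4675,-.0418)),("beaker",.102,(.615,-.0347))):
    k=(abs(Q[:,2]-h)<.004)&(np.hypot(*(Q[:,:2]-c).T)<.05); print(n,circ(Q[k][:,:2]),Q[k][:,2].mean() if k.any() else 0)
print(np.nanmedian(Q[:,2]))
```

```text
[ 0.46794032 -0.03918192  0.19725611] [-1.79985209e+02  3.76137212e-02 -1.79875951e+02]
cup (array([ 0.46761351, -0.04252524,  0.03209055]), 1017) 0.07188431039701072
beaker (array([ 0.61493336, -0.03533076,  0.02321044]), 792) 0.10148564757298964
0.0014664549985488606
```

View pics/w1.png

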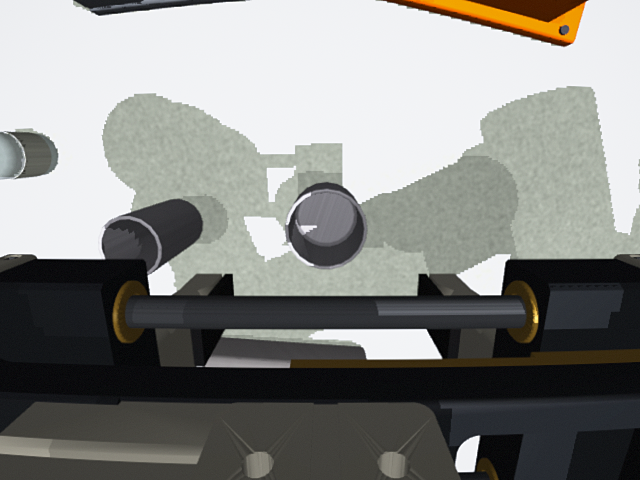

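The wrist view shows the cup rim at (327,225), nearly centred between the fingers, and the beaker at (150,235). It gives the cup at (0.4676, -0.0425), which agrees with the other two cameras.

>>> apply_moves([
  [[0, -0.3, -3], 0],
  [[0, -0.3, -6], 0],
  [[0, -0.3, -9], 0],
  [[0, -0.3, -11], 0],
  [[0, -0.3, -13], 0],
  [[0, -0.3, -14.5], 0],
  [[0, -0.3, -15.2], 0],
  [[0, -0.3, -15.2], 0],
])

```text
clock: 3.05
tool_pos: [0.4675, -0.0426, 0.0446]
orientation: [-180.0, -0.0, -179.9]
force: [-1.2, -0.5, 0.6]
opening: 0.0876
```

>>> apply_moves([
  [[0, 0, 0], 0],
  [[0, 0, 0], 0],
  [[0, 0, 0], 0],
  [[0, 0, 0], 0],
  [[0, 0, 0], 0],
  [[0, 0, 0], 0],
  [[0, 0, 0], 0],
  [[0, 0, 0], 0],
], hand=6)

```text
clock: 3.85
tool_pos: [0.4677, -0.0432, 0.0452]
orientation: [180.0, 0.1, -180.0]
force: [-1.9, 1.0, 5.3]
opening: 0.0663
```

>>> apply_moves([
  [[0, 0, 1.5], 0],
  [[0, 0, 4], 0],
  [[0, 0, 7], 0],
  [[0, 0, 10], 0],
  [[0, 0, 13], 0],
  [[0, 0, 15], 0],
  [[0, 0, 15.5], 0],
  [[0, 0, 15.5], 0],
])

```text
clock: 4.65
tool_pos: [0.4672, -0.0433, 0.1996]
orientation: [180.0, 0.1, -180.0]
force: [-0.2, 0.9, -1.8]
opening: 0.0663
```

>>> apply_moves([
  [[0.5, 2, 0], 0],
  [[1, 5, 0], 0],
  [[1.7, 8.5, 0], 0],
  [[2.5, 12, 0], 0],
  [[3.2, 15.5, 0], 0],
  [[4, 19, 0], 0],
  [[4.5, 21.5, 0], 0],
  [[4.7, 22.7, 0], 0],
  [[4.7, 22.7, 0], 0],
  [[4.7, 22.7, 0], 0],
])

```text
clock: 5.65
tool_pos: [0.5134, 0.1829, 0.1983]
orientation: [-179.9, -0.1, -180.0]
force: [-0.2, 0.5, -1.7]
opening: 0.0665
```

Run:
```python
from h import *
o=ctrl.get_obs(); p,d=ctrl.snapshot("wrist"); print(o["tool_pos"],o["orientation"],o["force"],o["opening"])
cv2.imwrite("pics/w2.png",p); m,M=T("wrist",o); P=cloud(m,M,d); np.save("pics/w2P.npy",P)
Q=P.reshape(-1,3); c=o["tool_pos"][:2]
for n,h,cc in(("cup",o["tool_pos"][2]+.027,c),("pot",.096,np.array([.515,.1838]))):
    k=(abs(Q[:,2]-h)<.004)&(np.hypot(*(Q[:,:2]-cc).T)<.06); print(n,circ(Q[k][:,:2]),circ(Q[k][:,:2],.0415 if n=="pot" else .0325),Q[k][:,2].mean() if k.any() else 0)
```

```text
[0.51341723 0.18294608 0.19826524] [-1.79924285e+02 -1.17226536e-01 -1.79973486e+02] [-0.18856636  0.49105848 -1.68300261] 0.06646458549305617
cup (array([0.51353984, 0.18361682, 0.03251117]), 2870) (array([0.51354002, 0.18360667]), 2870) 0.22482771550796485
pot (array([0.51540565, 0.18351809, 0.04106222]), 786) (array([0.51535331, 0.18406539]), 786) 0.09608368435228686
```

View pics/w2.png

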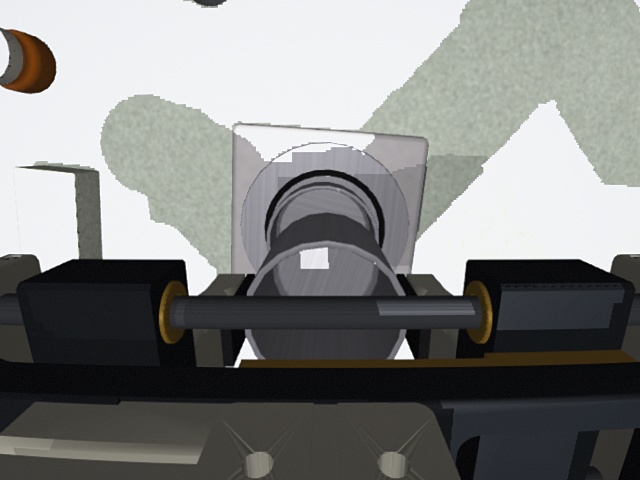

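The cup is held at (327,300) above the pot, whose rim is at (325,225). A 2 mm shift in x is needed before lowering.

>>> apply_moves([
  [[0.2, 0, -2], 0],
  [[0.2, 0, -4], 0],
  [[0.2, 0, -6], 0],
  [[0.2, 0, -7.5], 0],
  [[0.2, 0, -8.5], 0],
  [[0.2, 0, -9], 0],
  [[0.2, 0, -9.2], 0],
  [[0.2, 0, -9.2], 0],
  [[0.2, 0, -9.2], 0],
])

```text
clock: 6.6
tool_pos: [0.5166, 0.1839, 0.1082]
orientation: [180.0, 0.1, -180.0]
force: [-0.5, -0.2, -1.1]
opening: 0.0662
```

>>> apply_moves([
  [[0, 0, -0.1], 0],
  [[0, 0, -0.2], 0],
  [[0, 0, -0.3], 0],
  [[0, 0, -0.3], 0],
  [[0, 0, -0.3], 0],
])

```text
clock: 7.1
tool_pos: [0.5162, 0.1837, 0.1045]
orientation: [-180.0, -0.0, -180.0]
force: [0.6, 0.0, -1.5]
opening: 0.0666
```

>>> apply_moves([
  [[0, 0, -0.05], 0],
  [[0, 0, -0.1], 0],
  [[0, 0, -0.1], 0],
  [[0, 0, -0.1], 0],
])

```text
clock: 7.5
tool_pos: [0.5162, 0.1836, 0.1035]
orientation: [-180.0, -0.0, -180.0]
force: [0.3, -0.1, -1.0]
opening: 0.066
```

>>> apply_moves([
  [[0, 0, -0.05], 0],
  [[0, 0, -0.1], 0],
  [[0, 0, -0.1], 0],
  [[0, 0, -0.1], 0],
])

```text
clock: 7.9
tool_pos: [0.5162, 0.1836, 0.1032]
orientation: [180.0, 0.0, -180.0]
force: [-2.8, -0.5, 5.8]
opening: 0.0661
```

The cup has touched the pot floor, with the force stepping up to about +6 N. I release it.

>>> apply_moves([
  [[0, 0, 0], 0],
  [[0, 0, 0], 0],
  [[0, 0, 0], 0],
  [[0, 0, 0], 0],
  [[0, 0, 0], 0],
  [[0, 0, 0], 0],
  [[0, 0, 0], 0],
], hand=8.76)

```text
clock: 8.6
tool_pos: [0.5162, 0.1836, 0.1025]
orientation: [-180.0, -0.0, -180.0]
force: [-0.0, -0.2, 0.4]
opening: 0.0874
```

>>> apply_moves([
  [[0, 0, 0.5], 0],
  [[0, 0, 1.5], 0],
  [[0, 0, 3.5], 0],
  [[0, 0, 6.5], 0],
  [[0, 0, 9.5], 0],
  [[0, 0, 12], 0],
  [[0, 0, 12], 0],
  [[0, 0, 12], 0],
])

```text
clock: 9.4
tool_pos: [0.5163, 0.1839, 0.2237]
orientation: [179.9, 0.1, -180.0]
force: [-0.6, -0.8, 1.2]
opening: 0.0875
```

Run:
```python
from h import *
o=ctrl.get_obs(); p,d=ctrl.snapshot("wrist"); print(o["tool_pos"],o["force"],o["opening"])
cv2.imwrite("pics/w3.png",p); m,M=T("wrist",o); P=cloud(m,M,d)
Q=P.reshape(-1,3)
for n,h,cc in(("cup",.130,np.array([.515,.1838])),("pot",.096,np.array([.515,.1838]))):
    k=(abs(Q[:,2]-h)<.006)&(np.hypot(*(Q[:,:2]-cc).T)<.06); q=Q[k]
    if n=="cup": q=q[np.hypot(*(q[:,:2]-cc).T)>.025]
    print(n,circ(q[:,:2]),q[:,2].mean(), np.linalg.lstsq(np.c_[q[:,:2]-cc,np.ones(len(q))],q[:,2],rcond=None)[0])
```

```text
[0.51633954 0.18387766 0.22370078] [-0.55852651 -0.79055666  1.17184628] 0.08749240186377502
cup (array([0.51608321, 0.18414773, 0.0320154 ]), 1401) 0.12945635806374478 [ 0.00115668 -0.01704192  0.12949295]
pot (array([0.5150832 , 0.17868401, 0.03714016]), 1356) 0.09599594127443084 [0.00288875 0.00225932 0.09601249]
```

View pics/w3.png

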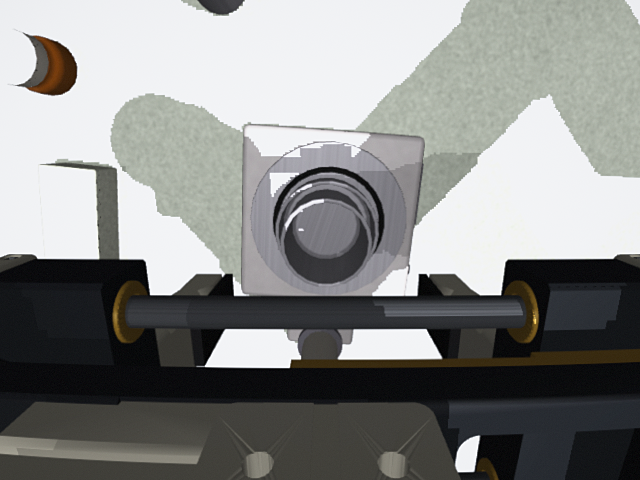

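The cup is released in the pot, with its rim at (330,242) in the wrist view. It measures upright at (0.516, 0.184), with the rim at 0.1295 m. Next is the beaker at (0.615, -0.035).

>>> apply_moves([
  [[1.5, -3.5, 0], 0],
  [[3, -7, 0], 0],
  [[4.5, -10.5, 0], 0],
  [[6, -14, 0], 0],
  [[7.5, -17.5, 0], 0],
  [[9, -20.5, 0], 0],
  [[9.9, -21.9, 0], 0],
  [[9.9, -21.9, 0], 0],
  [[9.9, -21.9, -3], 0],
  [[9.9, -21.9, -3], 0],
])

```text
clock: 10.45
tool_pos: [0.6124, -0.0348, 0.1884]
orientation: [-180.0, -0.4, 180.0]
force: [-0.9, 1.0, -1.0]
opening: 0.0879
```

Run:
```python
from h import *
o=ctrl.get_obs(); p,d=ctrl.snapshot("wrist"); print(o["tool_pos"],o["force"],o["opening"])
cv2.imwrite("pics/w4.png",p); m,M=T("wrist",o); P=cloud(m,M,d)
Q=P.reshape(-1,3);cc=np.array([.615,-.0353])
k=(abs(Q[:,2]-.102)<.004)&(np.hypot(*(Q[:,:2]-cc).T)<.05); q=Q[k]; print(circ(q[:,:2]),q[:,2].mean())
```

```text
[ 0.61238145 -0.03481695  0.18844855] [-0.86049086  0.99774535 -0.95746138] 0.08785712745926864
(array([ 0.61567977, -0.03536907,  0.02317087]), 978) 0.10177185228186311
```

>>> apply_moves([
  [[0, 0, 0], 0],
  [[0, 0, -2], 0],
  [[0, 0, -4.5], 0],
  [[0, 0, -7], 0],
  [[0, 0, -9], 0],
  [[0, 0, -11], 0],
  [[0, 0, -12], 0],
  [[0, 0, -12], 0],
  [[0, 0, -12], 0],
])

```text
clock: 11.4
tool_pos: [0.616, -0.0351, 0.0737]
orientation: [-180.0, 0.1, -179.9]
force: [-0.1, -0.5, 0.3]
opening: 0.0873
```

>>> apply_moves([
  [[0, 0, 0], 0],
  [[0, 0, 0], 0],
  [[0, 0, 0], 0],
  [[0, 0, 0], 0],
  [[0, 0, 0], 0],
  [[0, 0, 0], 0],
  [[0, 0, 0], 0],
  [[0, 0, 0], 0],
  [[0, 0, 0], 0],
], hand=4)

```text
clock: 12.3
tool_pos: [0.6153, -0.0354, 0.0726]
orientation: [-180.0, 0.0, -180.0]
force: [-0.1, 0.3, 1.7]
opening: 0.0497
```

>>> apply_moves([
  [[0, 0, 1.5], 0],
  [[0, 0, 4], 0],
  [[0, 0, 7], 0],
  [[0, 0, 10], 0],
  [[0, 0, 13], 0],
  [[0, 0, 16], 0],
  [[0, 0, 17.5], 0],
  [[0, 0, 17.5], 0],
  [[0, 0, 17.5], 0],
])

```text
clock: 13.2
tool_pos: [0.6147, -0.0352, 0.2466]
orientation: [180.0, -0.0, -180.0]
force: [0.2, 0.3, -2.3]
opening: 0.05
```

>>> apply_moves([
  [[-0.8, 2, 0], 0],
  [[-2.3, 5, 0], 0],
  [[-3.8, 8.5, 0], 0],
  [[-5.4, 12, 0], 0],
  [[-7, 15.5, 0], 0],
  [[-8.5, 19, 0], 0],
  [[-9.5, 21, 0], 0],
  [[-9.9, 21.9, 0], 0],
  [[-9.9, 21.9, 0], 0],
  [[-9.9, 21.9, 0], 0],
])

```text
clock: 14.2
tool_pos: [0.516, 0.1831, 0.2466]
orientation: [-179.9, -0.1, -180.0]
force: [0.0, -0.5, -2.0]
opening: 0.0502
```

Run:
```python
from h import *
o=ctrl.get_obs(); p,d=ctrl.snapshot("wrist"); print(o["tool_pos"],o["orientation"],o["force"],o["opening"])
cv2.imwrite("pics/w5.png",p); m,M=T("wrist",o); P=cloud(m,M,d)
Q=P.reshape(-1,3); c=o["tool_pos"][:2]
for n,h,cc,r in(("beaker",o["tool_pos"][2]+.029,c,.0235),("cup",.130,np.array([.516,.184]),.0325)):
    rr=np.hypot(*(Q[:,:2]-cc).T); k=(abs(Q[:,2]-h)<.005)&(rr<r+.012)&(rr>r-.01); print(n,circ(Q[k][:,:2]),circ(Q[k][:,:2],r)[0],Q[k][:,2].mean() if k.any() else 0)
```

```text
[0.5160459  0.18314661 0.24660518] [-1.79942054e+02 -7.19456990e-02 -1.79968598e+02] [ 0.01605056 -0.49578821 -1.9916146 ] 0.05019358060469604
beaker (array([0.51606938, 0.18264982, 0.02314902]), 2378) [0.51606722 0.18283426] 0.2751844656634585
cup (array([0.51608065, 0.18421277, 0.03208296]), 619) [0.51608346 0.18471674] 0.12995321611888097
```

View pics/w5.png

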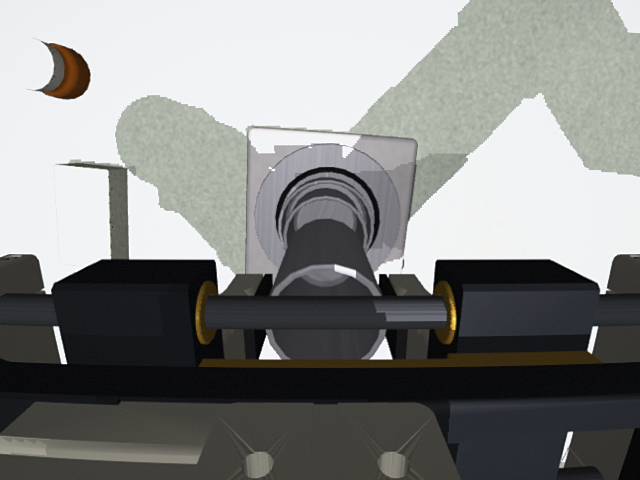

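The beaker is held with its rim at (325,310), above the nest at (327,220). It is aligned to within about 1.5 mm, so I lower it.

>>> apply_moves([
  [[0, 0.1, -2], 0],
  [[0, 0.1, -4], 0],
  [[0, 0.1, -6], 0],
  [[0, 0.1, -7.5], 0],
  [[0, 0.1, -9], 0],
  [[0, 0.1, -10], 0],
  [[0, 0.1, -10.5], 0],
  [[0, 0.1, -10.7], 0],
  [[0, 0.1, -10.7], 0],
  [[0, 0.1, -10.7], 0],
])

```text
clock: 15.25
tool_pos: [0.5166, 0.1848, 0.1412]
orientation: [180.0, 0.1, -180.0]
force: [0.1, 1.0, -0.9]
opening: 0.0496
```

>>> apply_moves([
  [[0, 0, -0.1], 0],
  [[0, 0, -0.2], 0],
  [[0, 0, -0.3], 0],
  [[0, 0, -0.3], 0],
  [[0, 0, -0.3], 0],
])

```text
clock: 15.75
tool_pos: [0.5162, 0.1847, 0.1375]
orientation: [-180.0, -0.0, -180.0]
force: [-0.5, -0.1, -0.8]
opening: 0.0504
```

>>> apply_moves([
  [[0, 0, -0.1], 0],
  [[0, 0, -0.15], 0],
  [[0, 0, -0.15], 0],
  [[0, 0, -0.15], 0],
])

```text
clock: 16.15
tool_pos: [0.5162, 0.1846, 0.136]
orientation: [-180.0, -0.0, -180.0]
force: [0.7, 0.0, 0.3]
opening: 0.0497
```

>>> apply_moves([
  [[0, 0, -0.05], 0],
  [[0, 0, -0.1], 0],
  [[0, 0, -0.1], 0],
  [[0, 0, -0.1], 0],
])

```text
clock: 16.55
tool_pos: [0.5162, 0.1847, 0.135]
orientation: [180.0, -0.0, -180.0]
force: [-0.9, 0.2, -1.4]
opening: 0.0497
```

>>> apply_moves([
  [[0, 0, -0.05], 0],
  [[0, 0, -0.1], 0],
  [[0, 0, -0.1], 0],
  [[0, 0, -0.1], 0],
])

```text
clock: 16.95
tool_pos: [0.5164, 0.1847, 0.1345]
orientation: [180.0, 0.0, -180.0]
force: [-0.7, -0.8, 5.2]
opening: 0.0502
```

The beaker has touched the cup floor. I release it and rise.

>>> apply_moves([
  [[0, 0, 0], 0],
  [[0, 0, 0], 0],
  [[0, 0, 0], 0],
  [[0, 0, 0], 0],
  [[0, 0, 0], 0],
  [[0, 0, 0], 0],
  [[0, 0, 0], 0],
  [[0, 0, 0], 0],
], hand=8.76)

```text
clock: 17.75
tool_pos: [0.5162, 0.1847, 0.134]
orientation: [-180.0, -0.0, -180.0]
force: [-0.7, 0.2, 0.2]
opening: 0.0871
```

>>> apply_moves([
  [[0, 0, 0.5], 0],
  [[0, 0, 1.5], 0],
  [[0, 0, 3.5], 0],
  [[0, 0, 6.5], 0],
  [[0, 0, 9.5], 0],
  [[0, 0, 12], 0],
  [[0, 0, 12], 0],
  [[0, 0, 12], 0],
])

```text
clock: 18.55
tool_pos: [0.5163, 0.1848, 0.2552]
orientation: [179.9, 0.1, -180.0]
force: [-0.5, -1.1, -0.9]
opening: 0.0877
```

Run:
```python
from h import *
o=ctrl.get_obs(); p,d=ctrl.snapshot("wrist"); print(o["tool_pos"],o["force"],o["opening"])
cv2.imwrite("pics/w6.png",p); m,M=T("wrist",o); P=cloud(m,M,d)
Q=P.reshape(-1,3);cc=np.array([.516,.184])
for n,h,r in(("beaker",.164,.0235),("cup",.130,.0325),("pot",.096,.0415)):
    rr=np.hypot(*(Q[:,:2]-cc).T); k=(abs(Q[:,2]-h)<.006)&(rr<r+.007)&(rr>r-.006); q=Q[k]; print(n,circ(q[:,:2]),q[:,2].mean(),np.linalg.lstsq(np.c_[q[:,:2]-cc,np.ones(len(q))],q[:,2],rcond=None)[0].round(3))
```

```text
[0.51631803 0.18483922 0.25518877] [-0.54711909 -1.08690617 -0.89981998] 0.08770896973523518
beaker (array([0.51658547, 0.18451363, 0.02314664]), 1014) 0.16345506806833096 [ 0.002 -0.011  0.163]
cup (array([0.51608339, 0.18424398, 0.03210934]), 703) 0.12985435083855146 [0.002 0.003 0.13 ]
pot (array([0.51546291, 0.18362671, 0.04119007]), 692) 0.09600905453917513 [ 0.001 -0.003  0.096]
```

View pics/w6.png

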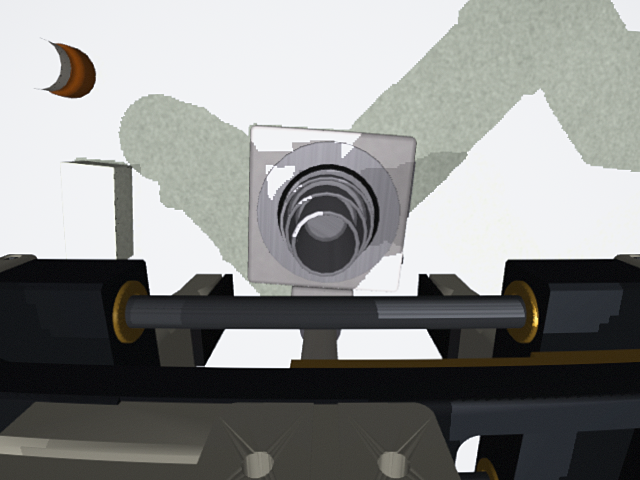

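The three vessels are nested and concentric at (327,230). Rims are at 0.163, 0.130 and 0.096 m with little tilt. Next, the lever: I shut the fingers and fly over the grey box.

>>> apply_moves([
  [[0.2, -4, 0], 0],
  [[0.5, -9, 0], 0],
  [[0.8, -14, 0], 0],
  [[1, -19, 0], 0],
  [[1.3, -24, 0], 0],
  [[1.5, -29, 0], 0],
  [[1.8, -34, 0], 0],
  [[2, -39, 0], 0],
  [[2.3, -43, 0], 0],
  [[2.4, -46, 0], 0],
], hand=0)

```text
clock: 19.6
tool_pos: [0.5393, -0.2778, 0.2525]
orientation: [180.0, -0.1, 179.9]
force: [0.3, 0.5, -0.4]
opening: 0.013
```

>>> apply_moves([
  [[0, 0, 0], 0],
  [[0, 0, 0], 0],
  [[0, 0, 0], 0],
])

```text
clock: 19.9
tool_pos: [0.5399, -0.2747, 0.2534]
orientation: [180.0, -0.1, -180.0]
force: [-0.1, 0.5, -0.2]
opening: 0.0005
```

Run:
```python
from h import *
o=ctrl.get_obs(); p,d=ctrl.snapshot("wrist"); print(o["tool_pos"],o["orientation"],o["force"],o["opening"])
cv2.imwrite("pics/w7.png",p); m,M=T("wrist",o); P=cloud(m,M,d); np.save("pics/w7P.npy",P)
```

```text
[ 0.53987651 -0.27467818  0.253366  ] [ 1.79974682e+02 -6.70075921e-02 -1.79960210e+02] [-0.11096467  0.51743669 -0.17088882] 0.0005024256205072955
```

View pics/w7.png

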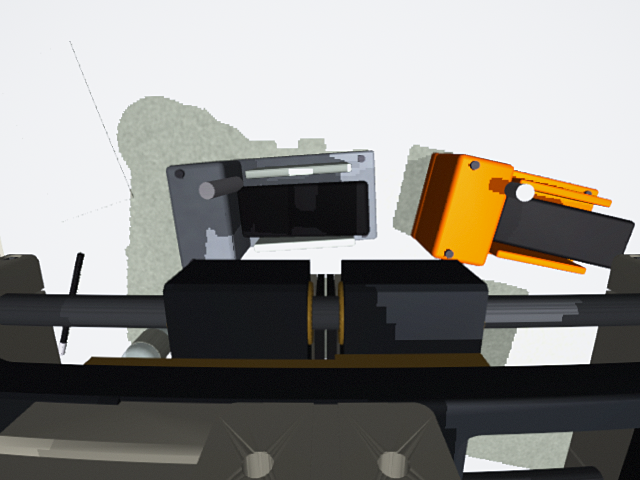

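Run:
```python
from h import *
P=np.load("pics/w7P.npy"); I=cv2.imread("pics/w7.png"); a,b,c,d=238,176,372,240
msk=np.zeros((480,640),np.uint8); msk[b:d,a:c]=(I[b:d,a:c].max(2)<45)
n,l,s,_=cv2.connectedComponentsWithStats(msk); i=1+np.argmax(s[1:,4]); k=(l==i)&(P[...,2]>.06)&(P[...,2]<.125); print(s[i])
q=P[k]; A=np.c_[q[:,:2]-[.537,-.28],np.ones(len(q))]; w=np.linalg.lstsq(A,q[:,2],rcond=None)[0]; print("plane",w)
r=np.abs(A@w-q[:,2])<.004; q=q[r]; w=np.linalg.lstsq(A[r],q[:,2],rcond=None)[0]; print("plane",w,len(q))
rect=cv2.minAreaRect((q[:,:2]*1000).astype(np.float32)); print(rect,cv2.boxPoints(rect).round(1).tolist())
# cheeks and base
Q=P[140:260,160:390].reshape(-1,3); g=I[140:260,160:390].min(2).ravel()
k=(abs(Q[:,2]-.075)<.004)&(g>150); q=Q[k]; 
print("cheek pts",len(q)); 
for sgn in(1,-1):
    qq=q[(q[:,1]+.282)*sgn>0]
    if len(qq): print(cv2.minAreaRect((qq[:,:2]*1000).astype(np.float32)))
```

```text
[ 238  181  131   57 6853]
plane [-0.20416574 -0.00758026  0.0927656 ]
plane [-0.20265235 -0.00763034  0.09277075] 6742
((562.5481567382812, -286.53363037109375), (121.78573608398438, 50.24299621582031), 3.6313774585723877) [[500.20001220703125, -265.29998779296875], [503.3999938964844, -315.5], [624.9000244140625, -307.70001220703125], [621.7000122070312, -257.6000061035156]]
cheek pts 1492
((560.8906860351562, -250.47589111328125), (99.19798278808594, 8.15986156463623), 3.7043638229370117)
((565.0843505859375, -322.3955383300781), (98.97217559814453, 7.10923957824707), 3.7233943939208984)
```

The wrist view shows the grey lever at (305,208). The fitted slope is 0.20 rad, its yaw is 3.6° and its pressing point is about (0.532, -0.2885, 0.094). I descend to just above it, aligned with it.

>>> apply_moves([
  [[-0.8, -1.4, -2], 3.6],
  [[-0.8, -1.4, -5], 3.6],
  [[-0.8, -1.4, -8], 3.6],
  [[-0.8, -1.4, -11], 3.6],
  [[-0.8, -1.4, -13], 3.6],
  [[-0.8, -1.4, -14.3], 3.6],
  [[-0.8, -1.4, -14.8], 3.6],
  [[-0.8, -1.4, -14.8], 3.6],
  [[-0.8, -1.4, -14.8], 3.6],
], hand=0)

```text
clock: 20.85
tool_pos: [0.533, -0.2893, 0.1072]
orientation: [-180.0, 0.1, -176.3]
force: [-0.0, -0.3, 1.0]
opening: 0.0005
```

>>> apply_moves([
  [[0, 0, -0.3], 0],
  [[0, 0, -0.6], 0],
  [[0, 0, -0.9], 0],
  [[0, 0, -1.2], 0],
  [[0, 0, -1.5], 0],
  [[0, 0, -1.7], 0],
  [[0, 0, -1.7], 0],
  [[0, 0, -1.7], 0],
])

```text
clock: 21.65
tool_pos: [0.5315, -0.2895, 0.0892]
orientation: [-180.0, -0.1, -176.4]
force: [-3.7, 0.7, 5.9]
opening: 0.0007
```

>>> apply_moves([
  [[0, 0, -0.2], 0],
  [[0, 0, -0.4], 0],
  [[0, 0, -0.6], 0],
  [[0, 0, -0.8], 0],
  [[0, 0, -1], 0],
  [[0, 0, -1.1], 0],
  [[0, 0, -1.1], 0],
  [[0, 0, -1.1], 0],
  [[0, 0, -1.1], 0],
])

```text
clock: 22.55
tool_pos: [0.5308, -0.2896, 0.0782]
orientation: [180.0, -0.1, -176.4]
force: [-5.3, 0.1, 8.6]
opening: 0.0006
```

Run:
```python
from h import *
o=ctrl.get_obs(); p,d=ctrl.snapshot("scene"); print(o["tool_pos"],o["orientation"],o["force"],o["opening"])
cv2.imwrite("pics/s2.png",p)
cv2.imwrite("pics/s2c.png",cv2.convertScaleAbs(cv2.resize(p[280:460,160:360],None,fx=4,fy=3.3,interpolation=cv2.INTER_CUBIC),alpha=1.4,beta=10))
p2,d=ctrl.snapshot("wrist"); cv2.imwrite("pics/w8.png",p2); m,M=T("wrist",o); np.save("pics/w8P.npy",cloud(m,M,d))
```

```text
[ 0.53075735 -0.28963641  0.0782265 ] [ 1.79996954e+02 -1.39086293e-01 -1.76386270e+02] [-5.28013362  0.05878127  8.55582639] 0.0005955308431815612
```

View pics/s2c.png

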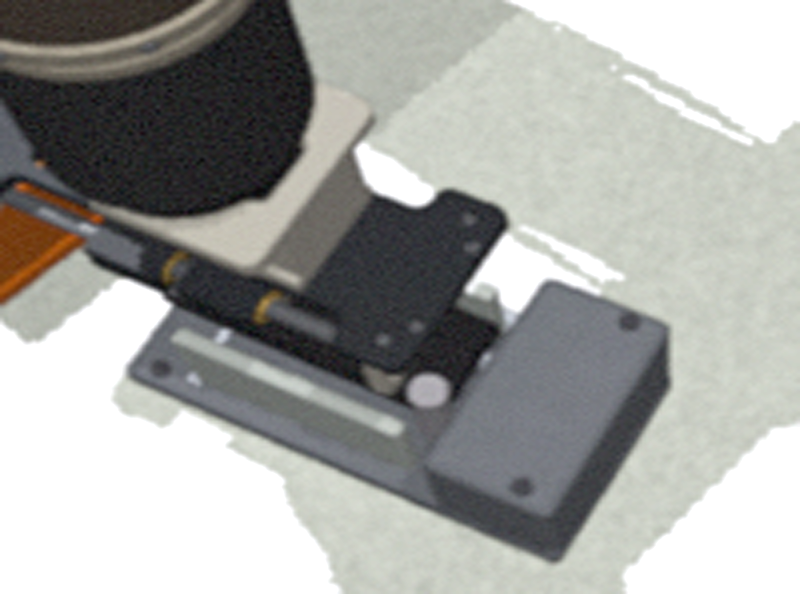

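View pics/w8.png

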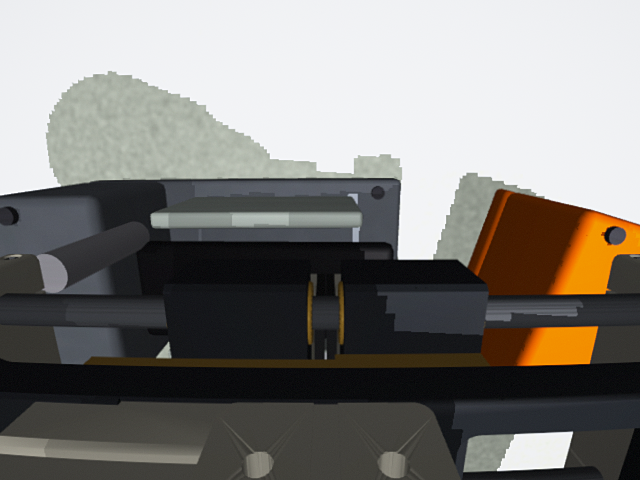

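The scene crop shows the lever nearly level, pressed under the fingers, and clear of the knob at (430,390). The wrist view shows the lever edge at row 247. I check its height from the depth image.

Run:
```python
from h import *
P=np.load("pics/w8P.npy")
u=np.array([0.998,.0637]); v=np.array([-.0637,.998]); e=np.array([.5018,-.2904])
Q=P[244:262,150:392].reshape(-1,3); Q=Q[~np.isnan(Q[:,0])]
s=(Q[:,:2]-e)@u; t=(Q[:,:2]-e)@v
k=(abs(t)<.026)&(s>0.002)&(s<.115)&(Q[:,2]>.055)&(Q[:,2]<.1)
print(k.sum(), np.polyfit(s[k],Q[k,2],1), [ (round(x,3),round(np.median(Q[k&(abs(s-x)<.006),2]),4)) for x in (.01,.03,.05,.08,.1) if (k&(abs(s-x)<.006)).any()])
c=P[212:224,190:355].reshape(-1,3); print("cheek z",np.nanmedian(c[:,2]))
```

```text
3871 [-0.02912095  0.07845795] [(0.01, np.float64(0.0783)), (0.03, np.float64(0.0779)), (0.05, np.float64(0.0771)), (0.08, np.float64(0.0763)), (0.1, np.float64(0.0757))]
cheek z 0.07524983745564146
```

The slope is 0.029 rad, so the lever sits at about 0.17. I press another 2.5 mm.

>>> apply_moves([
  [[0, 0, -0.1], 0],
  [[0, 0, -0.2], 0],
  [[0, 0, -0.25], 0],
  [[0, 0, -0.25], 0],
  [[0, 0, -0.25], 0],
  [[0, 0, -0.25], 0],
  [[0, 0, -0.25], 0],
  [[0, 0, -0.25], 0],
  [[0, 0, -0.25], 0],
  [[0, 0, -0.25], 0],
])

```text
clock: 23.65
tool_pos: [0.5307, -0.2896, 0.0758]
orientation: [180.0, -0.1, -176.4]
force: [-6.1, -0.2, 10.0]
opening: 0.0002
```

Run:
```python
from h import *
o=ctrl.get_obs(); p2,d=ctrl.snapshot("wrist"); m,M=T("wrist",o); P=cloud(m,M,d); print(o["clock"],o["tool_pos"],o["force"],abs(o["qvel"]).max())
u=np.array([0.998,.0637]); v=np.array([-.0637,.998]); e=np.array([.5018,-.2904])
Q=P[244:262,150:392].reshape(-1,3); Q=Q[~np.isnan(Q[:,0])]
s=(Q[:,:2]-e)@u; t=(Q[:,:2]-e)@v
k=(abs(t)<.026)&(s>0.002)&(s<.115)&(Q[:,2]>.055)&(Q[:,2]<.1)
print(k.sum(), np.polyfit(s[k],Q[k,2],1))
for n in("scene","top"):
    p,d=ctrl.snapshot(n); cv2.imwrite(f"pics/{n}3.png",p); m,M=T(n); Q=cloud(m,M,d).reshape(-1,3); cc=np.array([.516,.184])
    for nn,h,r in(("beaker",.164,.0235),("cup",.130,.0325),("pot",.096,.0415)):
        rr=np.hypot(*(Q[:,:2]-cc).T); kk=(abs(Q[:,2]-h)<.006)&(rr<r+.007)&(rr>r-.006); q=Q[kk]; print(n,nn,circ(q[:,:2]),q[:,2].mean()) if kk.sum()>10 else print(n,nn,"few")
```

```text
23.65 [ 0.53066436 -0.28962888  0.07584959] [-6.1128049  -0.2061611  10.03768024] 0.10351920902810213
3864 [-0.0073187   0.07553518]
scene beaker (array([0.51771034, 0.18470147, 0.0232411 ]), 130) 0.16160742057970914
scene cup (array([0.51642996, 0.18467454, 0.03220136]), 167) 0.12814015963141231
scene pot (array([0.51586102, 0.18416213, 0.04134126]), 204) 0.09436431937530985
top beaker (array([0.51577044, 0.18549356, 0.02333685]), 140) 0.16371173394614139
top cup (array([0.51531469, 0.18521619, 0.03238836]), 150) 0.1297033445401221
top pot (array([0.51468243, 0.18454005, 0.04139531]), 173) 0.09584598908927368
```

View pics/scene3.png

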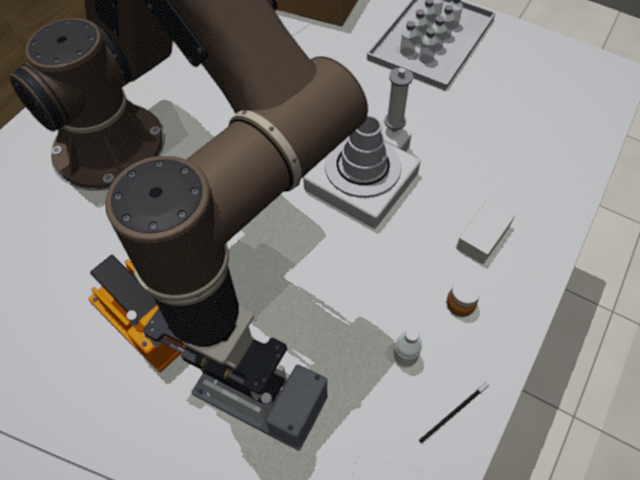

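The scene shows the nest standing at (364,155), and the bottle (408,347), jar (463,297) and carton (487,230) where they started. The lever's slope is 0.007 rad, so it is at about 0.19, held with about 10 N and still. I hand the job in.

Run:
```python
from plant import ctrl
print(ctrl.close_job()); o=ctrl.get_obs(); print(o["clock"],o["tool_pos"],o["force"])
```

```text
the job is handed in; nothing more can be done
None
the job is handed in; nothing more can be done
```

I stood the cup in the pot and the beaker in the cup, let both go, then pressed the grey box's lever to mid-travel. I handed the job in at about 24 s, still holding the lever.

- **Nest:** in the last overhead and scene pictures the three axes agree within about 2 mm. The overhead view puts the rims at 0.096, 0.130 and 0.164 m; the scene camera reads about 2 mm lower. The wrist camera showed tilt of about 0.01 rad or less after each release.
- **Lever:** its slope reads 0.007 rad, so the joint is at about 0.19 rad. The measured push was about 10 N upward with 6 N sideways, and the arm was still.
- **Bystanders:** the bottle, jar, carton and orange box look to be where they started; I checked this by eye only.

No check failed. `close_job` gives no verdict, and I could take no reading after handing in, so the final one-second hold is unconfirmed.

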